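Lay the tall cereal carton on its back and slide it into the low cubby

ROBOT

A 6-joint arm with a two-finger parallel gripper is mounted at the origin on the work surface. World frame = base frame: x ahead of the robot, y to its left, z up, the work surface at z = 0. Lengths are in m, angles in rad, forces in N, time in s.
With the tool pointing down it reaches from about 0.275 to 0.825 m from the base axis. Payload 4.9 kg.
Tool frame: the origin (TCP) lies at the very end of the fingers, on their centre line; the grasp point (between the pads) lies 19 mm behind it; z points along the fingers, y is the direction in which the jaws open and shut (so a half turn about z gives the same grasp; the last joint's range is limited). The gripper opens to 85 mm and grips with 20 to 120 N. Pads are 22 mm wide; open, the fingers measure 114 mm over their backs; the gripper's body (76 mm by 85 mm) begins 54 mm behind the grasp point. The pads swing forward as they close: fully open they stand 13 mm farther back than shut.
Start: joints at [1.074, 0.326, -0.193, 1.052, 0, 1.437], TCP at [0.195, 0.514, 0.231] pointing down, gripper open.
Joint ranges: [-2.65, 2.65], [-0.97, 1.79], [-1.3, 1.35], [-1.93, 2.1], [-1.47, 1.37], [-3.14, 3.14]. Speed limits (rad/s): [2.57, 2.57, 3.14, 3.14, 3.14, 3.14].

INTERFACE

Orientations are given as a unit quaternion [w, x, y, z].
In Python, from plant import telemetry, optics, ticket gives the robot as it stands. The module is installed in compiled form; this text tells all that it offers.
- The arm moves only by the tool apply_moves, never from a script. Its argument "steps" is one flat list of numbers, 4 for each row, row after row: the shift along the tool's x, y, z each as a share of 500 mm, from -1 to 1, then the turn about the tool's z as a share of pi rad, from -1 to 1. In form: [x, y, z, twist, x, y, z, twist, ...]. A call has 1 to 10 rows; each row is the pose to reach, as a shift and turn from the pose commanded when the call began, along the tool's axes at that moment, turning the shorter way round; what a row does not reach only later rows make up. A row lasts 1/10 s, in which the tool goes at most 50 mm and 8.59 degrees, less where a joint would pass 70% of its speed; a pose out of reach is approached as far as the arm can. A call with a number of a shift or a turn outside -1 to 1 is refused whole. A call with a gripper value outside its range is refused whole. "grip" is the closure in counts, from 0 (fully open) to 255 (shut), set as the call begins (left out, the last holds). The fingers move at their own pace and stop on an object; "grip_force" is the grip in N (left out, the last holds). Time passes only in rows, so rows that repeat a pose let the fingers close. It gives the time, the measured TCP pose, the force and the opening at its end, in the units of the state.
- telemetry.read_state(): the state, without advancing time (a new reading comes with each control period).
- optics.grab_frame(name): name is "side" or "top"; returns (picture, depth): 480x640x3 uint8, red, green, blue; 480x640 float32, m along the optical axis (not along the pixel's ray), 0 where there is no reading.
- optics.get_calibration(name): a dict with "fx", "fy", "cx", "cy" (pixels), "rvec" (rotation vector, rad) and "tvec" (3), from world to camera coordinates, as OpenCV has them. Camera axes: x right, y down, z forward; pixel columns grow to the right and rows downward; lengths in m; the calibration is good to about 2 mm. A picture is of the moment at which its call begins. get_calibration takes no time and is no camera call.
- ticket.hand_in(): hands the job in, once; it reports no verdict.
The state is a dict: "time": time; "qpos": joint angles; "qd": joint speeds; "tau": joint torques, N m; "tcp_pos": TCP position; "ee_rot": TCP orientation; "wrist_force": force on the tool from outside, world axes, zero at the start; "ft_torque": the same for the moment, N m; "opening": finger opening in m.
Only numpy, scipy, OpenCV 4.12 (cv2) and the standard library are available. Lean on these libraries where they do the work, as an engineer would, in place of code of your own. Each camera call takes 0.05 s, during which the arm holds its last target.

TASK

The tall yellow cereal carton does not fit upright into the low wooden cubby: push its top so that it tips over the edge of the board onto its back, picture side up, then push it along the board into the cubby until it is fully home against the cubby's back wall. Leave the spice jars, the mug and the tin standing where they are.

Things in the scene. Friction and masses are not known exactly. Their poses are not given: they have to be found in the camera images.
- unit: Fixed low storage unit of pale wood (position and heading vary): a flat board 432 mm long, 224 wide, 20 thick, with a low cubby on its far part. Origin: middle of the board's near edge, at counter level (z = 0); +x runs along the board into the cubby, y across it, z up. The board before the cubby has no side walls.
- board_edge (a point): Middle of the upper edge of the board's near end: unit frame (0, 0, 20 mm). This 20 mm high edge is the stop for the carton's foot.
- cubby_mouth (a point): Middle of the cubby's mouth: unit frame (270, 0, 82.5 mm). Inside, the cubby is 200 mm wide, 150 mm deep and clear from 20 to 145 mm above the counter; its walls are 12 mm, its roof 15 mm thick (top at 160 mm); sides and back are closed.
- cubby_back (a point): On the inner face of the cubby's back wall: unit frame (420, 0, 62.5 mm). The middle of the carton's top end comes here when it is home; its foot end then still stands out, 190 mm from the board's near edge.
- carton: Loose stiff yellow carton, 85 mm deep (x), 150 wide (y), 230 tall (z), 0.3 to 0.6 kg. Origin: centre of its underside; z up through it, -x its front (red picture panel, white disc), +x its plain brown back. Starts upright on the counter, back to the board, 2 to 20 mm before its near edge, within 4 degrees and 12 mm of square and centred. Tips with 1 to 2 N at 190 mm height; too thick to grip.
- carton_top (a point): Centre of the carton's top end face, 230 mm along its z. When the carton lies on its back on the board, its +x points down and its +z along the unit's +x; its foot end, 20 to 105 mm above the counter, is near the board's near edge, ready to be pushed. It slides with 1 to 6 N.
- jar_red: Bystander: loose glass spice jar with a red label, 46 mm diameter, 85 mm tall, upright on the cubby's roof. Origin: centre of its underside.
- jar_green: Bystander: the same with a green label, also on the roof (the two may be swapped). Origin: centre of its underside.
- mug: Bystander: loose blue mug, 80 mm diameter, 90 mm tall, on the counter beside the board on its +y side. Origin: centre of its underside.
- tin: Bystander: loose low pale tin with a blue label, 70 mm diameter, 50 mm tall, on the counter on the +y side of the board, near its near edge. Origin: centre of its underside.
Not all that is in view belongs to the job. Several things have the shape of the carton; the one meant has the colours described above.

How it is judged:
By the outcome, as a careful person would: the job done as asked, in the order asked, and still so for the second after the job is handed in, with the robot touching nothing.
It also fails if it takes over 51 s, if anything falls off the work surface, if the arm or the gripper's body presses on something with over 40 N, if the wrist force passes 120 N, or if a joint passes its speed limit or range.

## Working session

There is one attempt and no reset: what is moved stays moved. The work goes in short steps, Python scripts to look and compute and a tool call to move; the robot and the scene stay as the last step left them, time stands still between calls to the robot, and variables do not carry over. Pictures are saved under pics/ and viewed, and the job is handed in when it is done.

Besides the shell and the picture viewer there is one more tool, called as name(argument=value, ...) on one line, values as JSON. apply_moves: Moves the arm, as the interface text tells. Shift numbers are shares of 500 mm and turn numbers shares of pi rad, none past 1 either way. Its arguments: {"type":"object","properties":{"steps":{"type":"array","items":{"type":"number"}},"grip":{"type":"number"},"grip_force":{"type":"number"}},"required":["steps"]}

```bash
mkdir -p pics
cat > h.py <<'E'
import numpy as np, cv2
from plant import telemetry, optics, ticket
def grab(n,tag):
    p,d=optics.grab_frame(n); cv2.imwrite(f'pics/{tag}.png',cv2.cvtColor(p,cv2.COLOR_RGB2BGR)); np.save(f'pics/{tag}.npy',d); return p,d
def world(n,d):
    c=optics.get_calibration(n); R=cv2.Rodrigues(np.array(c['rvec'],float))[0]; t=np.array(c['tvec'],float).ravel()
    v,u=np.mgrid[:480,:640]; P=np.stack([(u-c['cx'])/c['fx']*d,(v-c['cy'])/c['fy']*d,d],-1)
    return (P-t)@R
def proj(n,X):
    c=optics.get_calibration(n); K=np.array([[c['fx'],0,c['cx']],[0,c['fy'],c['cy']],[0,0,1]])
    return cv2.projectPoints(np.array(X,float).reshape(-1,1,3),np.array(c['rvec'],float),np.array(c['tvec'],float),K,None)[0].reshape(-1,2)
E
python3 - <<'E'
from h import *
s=telemetry.read_state(); print({k:np.round(v,3).tolist() for k,v in s.items()})
for n in ('side','top'): grab(n,n+'0')
E
```

```text
{'time': 0.0, 'qpos': [1.074, 0.327, -0.194, 1.052, 0.0, 1.437], 'qd': [0.001, -0.001, -0.0, -0.001, -0.001, -0.0], 'tau': [0.001, -44.34, 26.244, 0.016, -0.0, 0.0], 'tcp_pos': [0.195, 0.514, 0.231], 'ee_rot': [-0.0, 0.18, 0.984, -0.001], 'wrist_force': [0.172, 1.084, -0.222], 'ft_torque': [-0.004, 0.04, 0.101], 'opening': 0.086}
```

View pics/side0.png

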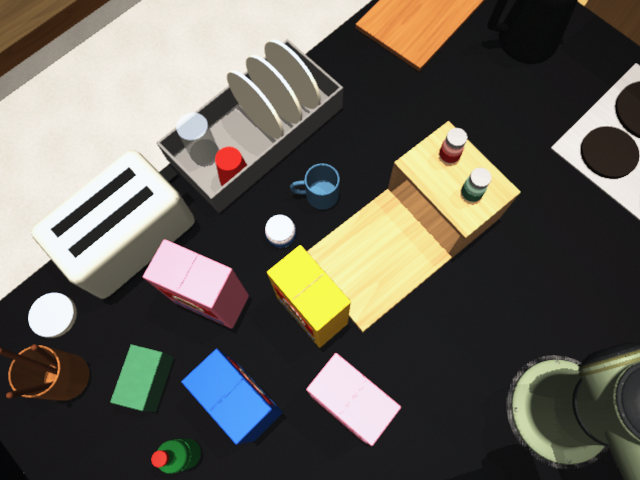

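View pics/top0.png

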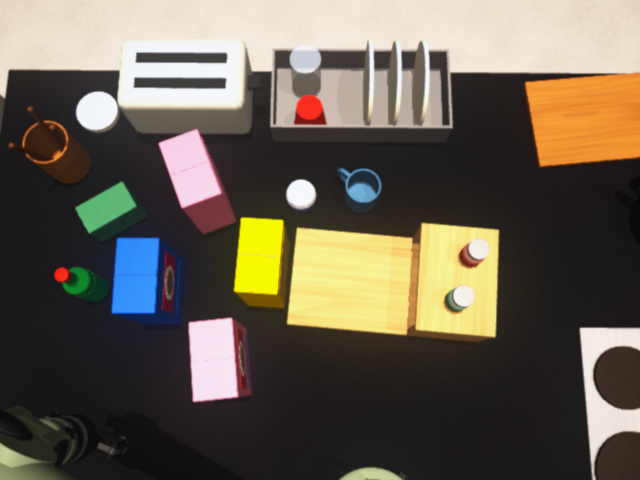

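The yellow carton is at side (308,295) and top (262,262). Its rivals in the top view are pink (197,180), blue (147,280) and pale pink (217,360). Only the yellow one stands at the board's near edge. Next I measure and check a close crop.

Run:
```python
from h import *
for n in ('side','top'):
    d=np.load(f'pics/{n}0.npy'); W=world(n,d); p=cv2.imread(f'pics/{n}0.png')
    hsv=cv2.cvtColor(p,cv2.COLOR_BGR2HSV)
    m=(abs(hsv[...,0].astype(int)-29)<4)&(hsv[...,1]>200)&(hsv[...,2]>60)
    T=m&(abs(W[...,2]-.23)<.006)
    q=W[T]; print(n,'carton top n',len(q),'z',np.median(q[:,2])); r=cv2.minAreaRect((q[:,:2]*1000).astype(np.float32)); print(r,cv2.boxPoints(r).round().tolist())
    wood=(abs(hsv[...,0].astype(int)-19)<9)&(hsv[...,1]>60)
    for z in (.02,.16):
        B=wood&(abs(W[...,2]-z)<.005)
        if n=='top': B[:, :285]=0; B[:,505:]=0
        else: B[:120]=0;B[335:]=0;B[:,:270]=0
        B=cv2.morphologyEx(B.astype(np.uint8),cv2.MORPH_OPEN,np.ones((3,3)))>0
        q=W[B]; r=cv2.minAreaRect((q[:,:2]*1000).astype(np.float32)); print(z,len(q),np.median(q[:,2]),r,cv2.boxPoints(r).round().tolist())
    print('base px',proj(n,[[0,0,0],[0.195,.514,.231]]))
    for nm,(u,v) in dict(side=dict(jr=(457,137),jg=(480,178),mug=(322,190),tin=(280,228)),top=dict(jr=(477,248),jg=(461,294),mug=(363,185),tin=(301,193)))[n].items(): print(nm,W[v,u].round(3))
p=cv2.imread('pics/side0.png')[225:365,240:420]; cv2.imwrite('pics/crop0.png',cv2.resize(p,None,fx=4,fy=4))
```

```text
side carton top n 5 z 0.22781299655308312
((521.92578125, 275.2319030761719), (0.34403055906295776, 66.9345932006836), 86.71076202392578) [[489.0, 277.0], [555.0, 273.0], [555.0, 273.0], [489.0, 277.0]]
0.02 9449 0.02006811288208396 ((441.01593017578125, -262.3733825683594), (888.0864868164062, 258.7216796875), 76.2824478149414) [[210.0, -663.0], [461.0, -724.0], [672.0, 138.0], [421.0, 200.0]]
0.16 4240 0.16041873160308526 ((498.12481689453125, -173.73220825195312), (166.57444763183594, 224.81573486328125), 84.91032409667969) [[379.0, -247.0], [603.0, -267.0], [617.0, -101.0], [394.0, -81.0]]
base px [[560.6929582  410.73737026]
 [324.34606773 548.39440825]]
jr [ 0.541 -0.196  0.248]
jg [ 0.448 -0.16   0.247]
mug [0.727 0.01  0.008]
tin [0.712 0.158 0.05 ]
top carton top n 3114 z 0.23028406878109436
((529.1543579101562, 232.85897827148438), (85.61418914794922, 150.276123046875), 86.53258514404297) [[452.0, 195.0], [602.0, 186.0], [607.0, 271.0], [457.0, 280.0]]
0.02 7189 0.020202650069579012 ((513.9901123046875, 34.194435119628906), (287.56134033203125, 224.99752807617188), 85.04806518554688) [[390.0, -99.0], [614.0, -119.0], [638.0, 168.0], [414.0, 187.0]]
0.16 4827 0.1600743445947557 ((496.39019775390625, -172.2664337158203), (163.46705627441406, 224.90277099609375), 85.0199203491211) [[377.0, -244.0], [601.0, -263.0], [616.0, -101.0], [391.0, -81.0]]
base px [[370.82338836 518.56188157]
 [101.36689644 430.8258949 ]]
jr [ 0.541 -0.194  0.249]
jg [ 0.452 -0.159  0.246]
mug [0.747 0.011 0.007]
tin [0.713 0.158 0.048]
```

View pics/crop0.png

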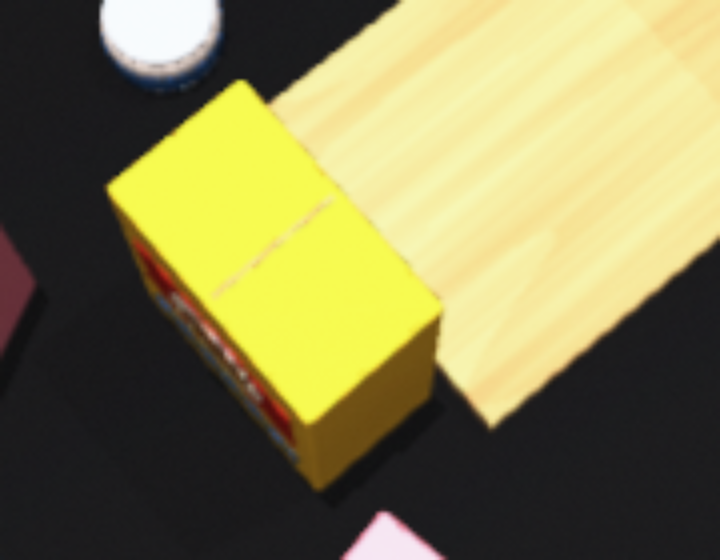

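The crop shows a yellow carton. Its red picture panel faces away from the board and its back is about 12 mm from the edge, so it is the one meant. Next I check free space around the approach and compute move numbers.

```bash
cat >> h.py <<'E'
th=np.radians(85.02); ux=-np.array([np.cos(th),np.sin(th)]); uy=np.array([-ux[1],ux[0]]); O=np.array([.526,.1775])
def toU(p): p=np.asarray(p)[...,:2]-O; return np.stack([p@ux,p@uy],-1)
def fromU(x,y,z): return np.r_[O+x*ux+y*uy,z]
def rot():
    q=np.array(telemetry.read_state()['ee_rot']); from scipy.spatial.transform import Rotation as R
    return R.from_quat(np.r_[q[1:],q[0]]).as_matrix()
def share(*targets):
    s=telemetry.read_state(); R=rot(); ydes=uy
    yaw=np.arctan2(R[1,1],R[0,1]); d=np.arctan2(uy[1],uy[0])-yaw; d=(d+np.pi)%(2*np.pi)-np.pi
    for t in targets: print('share',((R.T@(np.array(t)-s['tcp_pos']))/.5).round(4),'twist',round(-d/np.pi,4),'unit now',(toU(s['tcp_pos'])*1000).round(1),round(s['tcp_pos'][2],4))
E
python3 - <<'E'
from h import *
d=np.load('pics/top0.npy'); W=world('top',d)
# height map in unit frame, mm
m=(d>0)&(W[...,2]>.03)&(W[...,2]<.5); U=toU(W[m]); z=W[m][:,2]
for x in np.arange(-.30,.0,.02):
    print(int(round(x*1000)),[int(1000*max(z[(abs(U[:,0]-x)<.01)&(abs(U[:,1]-y)<.01)],default=0)) for y in np.arange(-.24,.25,.02)])
share(fromU(-.2,0,.3),fromU(-.15,0,.2))
print(toU(np.array([[.529,.233]])))
E
```

```text
-300 [0, 0, 0, 0, 0, 236, 236, 236, 235, 237, 236, 237, 236, 230, 0, 0, 0, 0, 0, 0, 0, 0, 0, 0, 0]
-280 [0, 0, 0, 0, 0, 235, 235, 237, 237, 238, 236, 237, 236, 233, 0, 0, 0, 0, 0, 0, 0, 234, 234, 233, 0]
-260 [0, 0, 0, 0, 0, 237, 236, 235, 234, 236, 236, 237, 234, 233, 0, 0, 0, 0, 0, 233, 235, 236, 237, 235, 227]
-240 [0, 0, 0, 0, 0, 234, 237, 235, 237, 234, 232, 182, 0, 0, 0, 0, 0, 235, 236, 235, 234, 236, 239, 237, 235]
-220 [0, 0, 0, 0, 0, 0, 0, 0, 0, 0, 0, 0, 0, 0, 0, 0, 237, 235, 237, 236, 236, 236, 235, 238, 236]
-200 [0, 0, 0, 0, 0, 0, 0, 0, 0, 0, 0, 0, 0, 0, 0, 0, 232, 237, 236, 238, 237, 234, 234, 235, 233]
-180 [0, 0, 0, 224, 232, 232, 0, 0, 0, 0, 0, 0, 0, 0, 0, 0, 0, 236, 236, 236, 235, 238, 234, 0, 0]
-160 [235, 235, 237, 236, 234, 234, 0, 0, 0, 0, 0, 0, 0, 0, 0, 0, 0, 236, 236, 240, 233, 0, 0, 0, 0]
-140 [235, 236, 237, 235, 236, 234, 0, 0, 0, 0, 0, 0, 0, 0, 0, 0, 0, 0, 233, 0, 0, 0, 0, 0, 0]
-120 [234, 237, 236, 237, 236, 237, 0, 0, 0, 0, 0, 0, 0, 0, 0, 0, 0, 0, 0, 0, 0, 0, 0, 0, 0]
-100 [237, 235, 235, 236, 235, 236, 227, 0, 235, 233, 234, 235, 236, 235, 234, 234, 230, 0, 0, 0, 0, 0, 0, 0, 0]
-80 [238, 234, 236, 235, 235, 229, 0, 0, 234, 235, 235, 237, 236, 236, 236, 236, 233, 0, 0, 0, 0, 0, 0, 0, 0]
-60 [230, 0, 0, 0, 0, 0, 0, 0, 233, 236, 234, 236, 236, 235, 235, 236, 232, 0, 0, 0, 0, 0, 0, 0, 0]
-40 [0, 0, 0, 0, 0, 0, 0, 0, 236, 236, 236, 237, 235, 236, 236, 237, 233, 0, 0, 0, 0, 42, 36, 0, 0]
-20 [0, 0, 0, 0, 0, 0, 0, 0, 234, 236, 239, 235, 235, 238, 235, 235, 232, 0, 0, 0, 56, 56, 59, 51, 0]
share [-0.7487 -0.0091 -0.139 ] twist 0.4122 unit now [-306.2 -359. ] 0.2306
share [-0.776  -0.105   0.0611] twist 0.4122 unit now [-306.2 -359. ] 0.2306
[[-0.05555091 -0.00182917]]
```

apply_moves(steps=[0, 0, -0.16, 0, 0, 0, -0.16, 0, -0.776, -0.105, -0.16, 0.412, -0.776, -0.105, -0.16, 0.412, -0.776, -0.105, -0.16, 0.412, -0.776, -0.105, -0.16, 0.412, -0.776, -0.105, -0.16, 0.412, -0.776, -0.105, -0.16, 0.412, -0.776, -0.105, -0.16, 0.412, -0.776, -0.105, -0.16, 0.412], grip=0)

```text
time: 1.1
tcp_pos: [0.5413, 0.3256, 0.3107]
ee_rot: [-0.0, 0.707, 0.707, -0.0]
wrist_force: [0.5, 0.5, -0.1]
opening: 0.0857
```

apply_moves(steps=[0, 0, 0, 0, 0, 0, 0, 0])

```text
time: 1.3
tcp_pos: [0.5396, 0.3266, 0.3102]
ee_rot: [-0.001, 0.705, 0.71, -0.001]
wrist_force: [-0.1, 0.1, -0.0]
opening: 0.0855
```

Run:
```python
from h import *
share(fromU(-.15,0,.3),fromU(-.15,0,.2)); s=telemetry.read_state(); print(s['time'],s['wrist_force'],s['qpos'],rot().round(3))
grab('side','side1')
```

```text
share [ 0.0007 -0.0011  0.0204] twist 0.0299 unit now [-149.7    0.6] 0.3102
share [ 0.0008 -0.0007  0.2204] twist 0.0299 unit now [-149.7    0.6] 0.3102
1.3 [-0.1042403   0.14656684 -0.04760198] [4.27095815e-01 4.51766209e-01 1.95414335e-01 1.31645086e+00
 4.11177756e-04 1.99092800e+00] [[-0.007  1.    -0.002]
 [ 1.     0.007 -0.   ]
 [-0.    -0.002 -1.   ]]
```

apply_moves(steps=[0, 0, 0.1, 0.03, 0, 0, 0.2, 0.03, 0, 0, 0.23, 0.03, 0, 0, 0.23, 0.03, 0, 0, 0.23, 0.03])

```text
time: 1.85
tcp_pos: [0.5387, 0.3286, 0.1973]
ee_rot: [0.0, 0.736, 0.677, 0.0]
wrist_force: [-0.3, 0.2, 0.5]
opening: 0.0853
```

Run:
```python
from h import *
share(fromU(-.11,0,.195),fromU(-.02,0,.195)); print(rot().round(3))
grab('side','side1')
```

```text
share [-0.0832  0.0008  0.0046] twist 0.0009 unit now [-151.6   -0.5] 0.1973
share [-2.632e-01  2.000e-04  4.500e-03] twist 0.0009 unit now [-151.6   -0.5] 0.1973
[[ 0.084  0.996  0.001]
 [ 0.996 -0.084  0.   ]
 [ 0.     0.001 -1.   ]]
```

View pics/side1.png

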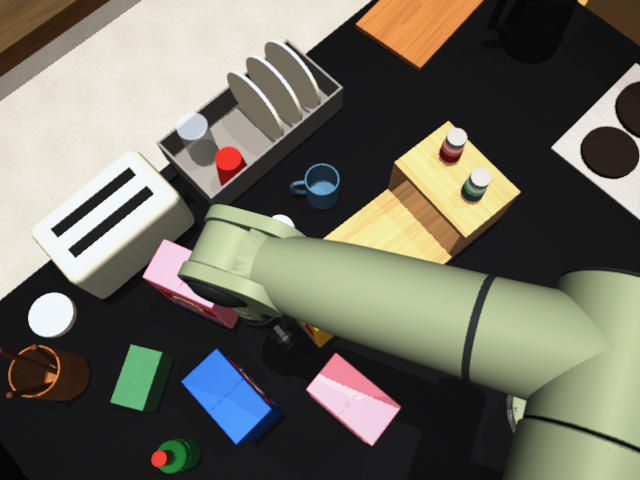

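The side view shows the gripper in the gap in front of the carton, aligned, with the forearm hiding the carton. Now push gently.

apply_moves(steps=[-0.04, 0, 0, 0, -0.07, 0, 0, 0, -0.08, 0, 0, 0, -0.09, 0, 0, 0, -0.1, 0, 0, 0, -0.11, 0, 0, 0, -0.12, 0, 0, 0, -0.13, 0, 0, 0, -0.14, 0, 0, 0, -0.14, 0, 0, 0])

```text
time: 2.9
tcp_pos: [0.533, 0.2569, 0.1961]
ee_rot: [-0.0, 0.737, 0.676, -0.0]
wrist_force: [0.6, 0.6, -1.0]
opening: 0.0853
```

Run:
```python
from h import *
share(fromU(-.03,0,.195)); print(telemetry.read_state()['wrist_force'])
grab('top','top2')
```

```text
share [-0.0995 -0.0002  0.0022] twist -0.0001 unit now [-79.8   0.1] 0.1961
[ 0.59187535  0.57995602 -1.01563932]
```

View pics/top2.png

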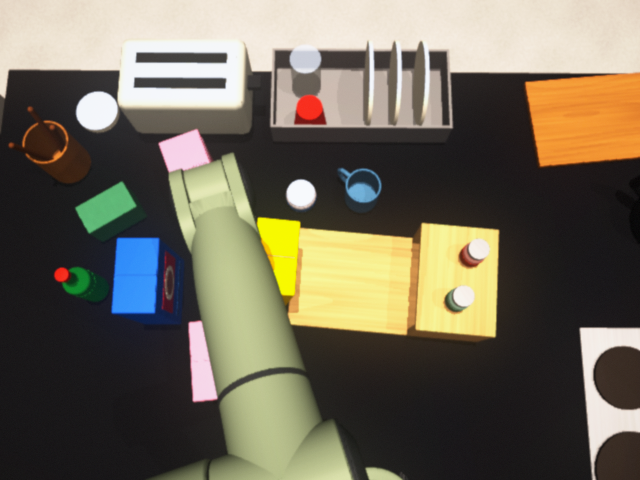

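The top view shows the carton's top now at about (280,258). It has moved toward the board and is leaning over it. Continue.

apply_moves(steps=[-0.012, 0, 0, 0, -0.024, 0, 0, 0, -0.036, 0, 0, 0, -0.048, 0, 0, 0, -0.06, 0, 0, 0, -0.072, 0, 0, 0, -0.072, 0, 0, 0])

```text
time: 3.65
tcp_pos: [0.53, 0.2209, 0.1963]
ee_rot: [0.0, 0.737, 0.676, -0.0]
wrist_force: [-1.3, 0.1, -0.1]
opening: 0.0851
```

Run:
```python
from h import *
share(fromU(-.03,0,.195)); print(telemetry.read_state()['wrist_force'])
grab('top','top3')
```

```text
share [-0.0272 -0.0005  0.0025] twist -0.0001 unit now [-43.6   0.3] 0.1963
[-1.29710839  0.07038567 -0.07484808]
```

View pics/top3.png

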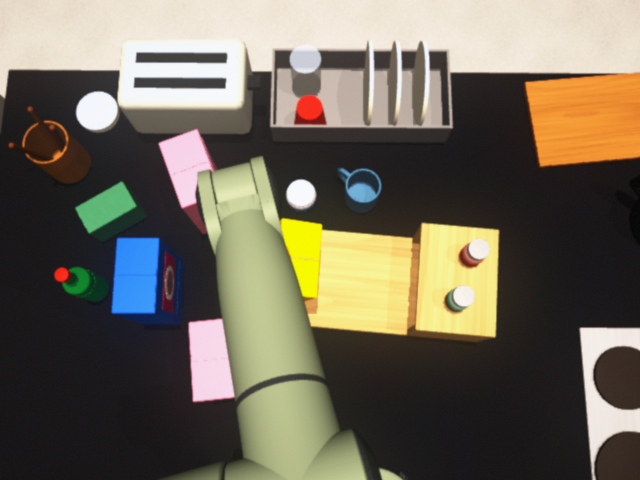

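The carton's top is now at about (300,258), about 20° tilted and near balance.

apply_moves(steps=[-0.012, 0, 0, 0, -0.024, 0, 0, 0, -0.036, 0, 0, 0, -0.048, 0, 0, 0, -0.06, 0, 0, 0, -0.06, 0, 0, 0, -0.06, 0, 0, 0])

```text
time: 4.4
tcp_pos: [0.5276, 0.1918, 0.1963]
ee_rot: [-0.0, 0.737, 0.676, 0.0]
wrist_force: [-0.4, -0.1, 0.0]
opening: 0.0852
```

Run:
```python
from h import *
share(fromU(-.03,0,.195)); print(telemetry.read_state()['wrist_force'])
grab('top','top4')
```

```text
share [ 0.0313 -0.0008  0.0027] twist 0.0001 unit now [-14.4   0.4] 0.1963
[-0.36906083 -0.10875952  0.02770966]
```

View pics/top4.png

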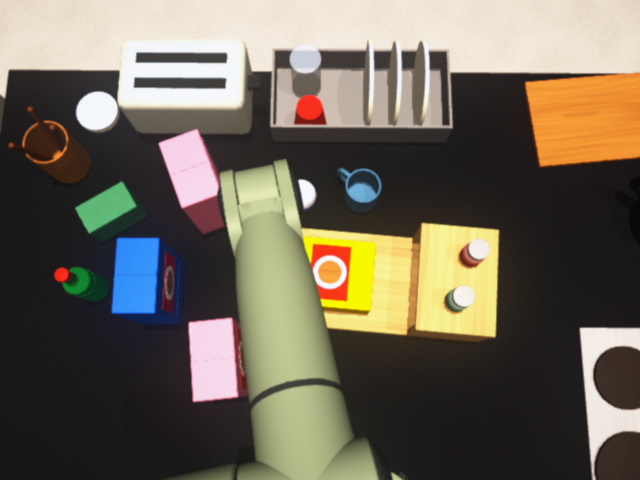

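The carton now lies on the board picture side up, disc at (330,271) and top end at about (373,272). Back off and measure.

apply_moves(steps=[0.06, 0, -0.02, 0, 0.14, 0, -0.02, 0, 0.19, 0, -0.02, 0, 0.19, 0, -0.02, 0])

```text
time: 4.85
tcp_pos: [0.5357, 0.2898, 0.2061]
ee_rot: [-0.0, 0.736, 0.677, 0.001]
wrist_force: [0.4, 0.7, -0.3]
opening: 0.0855
```

```bash
cat > meas.py <<'E'
from h import *
import sys
def meas(tag):
    p,d=grab('top',tag); W=world('top',d); hsv=cv2.cvtColor(p,cv2.COLOR_RGB2HSV)
    m=(abs(W[...,2]-.105)<.008); U=toU(W)
    m&=(abs(U[...,1])<.13)&(U[...,0]>-.08)&(U[...,0]<.285)&(hsv[...,1]>150)
    m=cv2.morphologyEx(m.astype(np.uint8),cv2.MORPH_OPEN,np.ones((3,3)))>0
    q=U[m]*1000; r=cv2.minAreaRect(q.astype(np.float32)); print(m.sum(),'z',np.median(W[m][:,2]),[np.round(a,1) for a in r],'\n',cv2.boxPoints(r).round().tolist(),q.min(0),q.max(0))
E
python3 - <<'E'
from meas import *
meas('top5'); share(fromU(-.105,0,.06));
E
```

```text
6414 z 0.10551304693702063 [array([65.6, -0.1]), array([230.3, 151.4]), np.float64(0.3)] 
 [[-50.0, 75.0], [-49.0, -76.0], [181.0, -75.0], [180.0, 76.0]] [-49.66826047 -76.27092671] [180.8006631   75.60898934]
share [-0.0121  0.0003  0.2919] twist 0.0011 unit now [-1.111e+02 -1.000e-01] 0.206
```

View pics/top5.png

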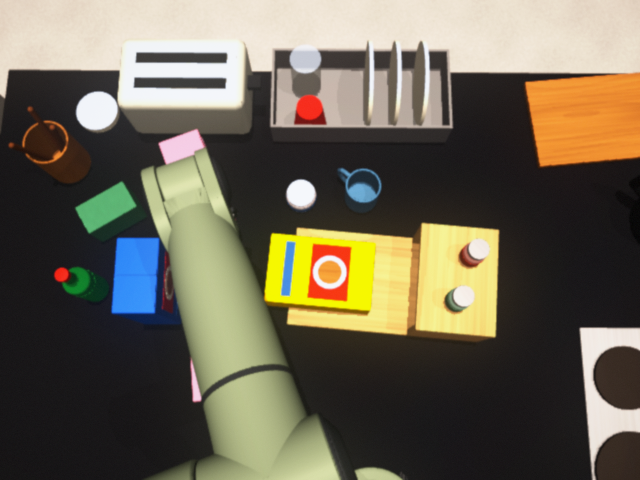

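Carton is flat at z≈105 mm, square and centred, foot at x=-50. Before descending, I check the wrist's clearance to the pink cartons.

Run:
```python
from h import *
P=[]
for n,tag in(('top','top5'),('side','side6')):
    if n=='side': p,d=grab(n,tag)
    else: d=np.load('pics/top5.npy')
    W=world(n,d); m=(d>0)&(W[...,2]>.25); P.append(W[m])
P=np.concatenate(P); U=toU(P)*1000; z=P[:,2]*1000
m=z>255
print('arm: per cell min z / max z (unit frame)')
for x in range(-260,120,40):
    row=[]
    for y in range(-320,200,40):
        k=m&(abs(U[:,0]-x)<20)&(abs(U[:,1]-y)<20); row.append(f'{int(z[k].min())}/{int(z[k].max())}' if k.sum()>3 else '-')
    print(x,row)
W=world('top',np.load('pics/top0.npy')); m=W[...,2]>.2;
```

```text
arm: per cell min z / max z (unit frame)
-260 ['-', '-', '-', '-', '-', '-', '-', '-', '-', '-', '-', '-', '-']
-220 ['-', '-', '-', '-', '-', '-', '-', '-', '-', '-', '-', '-', '-']
-180 ['-', '-', '-', '-', '-', '-', '-', '611/653', '502/670', '615/653', '-', '-', '-']
-140 ['-', '-', '-', '-', '-', '-', '269/688', '264/689', '337/680', '635/666', '-', '-', '-']
-100 ['-', '-', '-', '-', '667/717', '655/718', '267/714', '258/699', '661/685', '258/677', '266/626', '-', '-']
-60 ['746/802', '-', '703/752', '682/752', '682/749', '712/739', '686/722', '605/702', '343/689', '615/678', '-', '-', '-']
-20 ['732/814', '715/788', '717/783', '747/772', '724/756', '678/741', '666/720', '620/683', '-', '-', '-', '-', '-']
20 ['783/818', '780/808', '762/789', '713/773', '697/754', '686/725', '-', '-', '-', '-', '-', '-', '-']
60 ['804/821', '746/814', '724/788', '717/761', '-', '-', '-', '-', '-', '-', '-', '-', '-']
100 ['801/822', '748/819', '-', '-', '-', '-', '-', '-', '-', '-', '-', '-', '-']
```

View pics/side6.png

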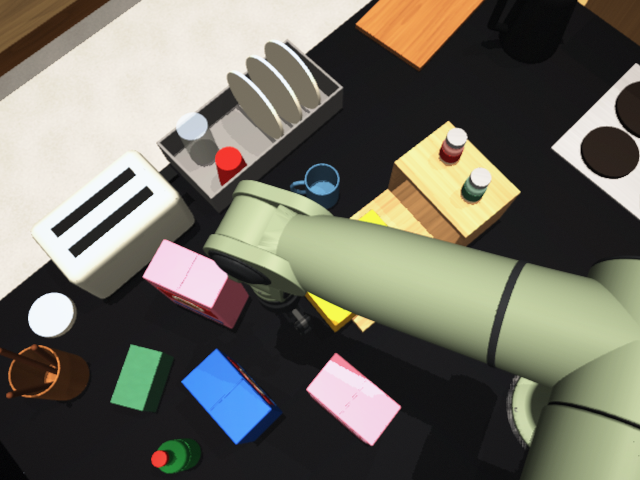

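Arm sits high (>500 mm) with the wrist clear. Move a little forward and descend.

apply_moves(steps=[-0.04, 0, 0.06, 0, -0.04, 0, 0.12, 0, -0.04, 0, 0.18, 0, -0.04, 0, 0.24, 0, -0.04, 0, 0.284, 0, -0.04, 0, 0.284, 0, -0.04, 0, 0.284, 0])

```text
time: 5.65
tcp_pos: [0.534, 0.2658, 0.0646]
ee_rot: [-0.0, 0.737, 0.676, -0.0]
wrist_force: [1.0, 0.3, -0.2]
opening: 0.0851
```

Run:
```python
from h import *
share(fromU(.179,0,.065)); print(telemetry.read_state()['wrist_force'])
```

```text
share [-5.354e-01 -4.000e-04 -6.000e-04] twist -0.0001 unit now [-88.7   0.3] 0.0646
[ 0.99581651  0.26450914 -0.19865511]
```

apply_moves(steps=[-0.03, 0, 0, 0, -0.05, 0, 0, 0, -0.07, 0, 0, 0, -0.09, 0, 0, 0, -0.11, 0, 0, 0, -0.13, 0, 0, 0, -0.15, 0, 0, 0, -0.17, 0, 0, 0, -0.19, 0, 0, 0, -0.21, 0, 0, 0])

```text
time: 6.65
tcp_pos: [0.5248, 0.1613, 0.0642]
ee_rot: [-0.0, 0.737, 0.676, -0.0]
wrist_force: [0.2, 4.0, 3.3]
opening: 0.0856
```

apply_moves(steps=[-0.016, 0, 0, 0, -0.032, 0, 0, 0, -0.048, 0, 0, 0, -0.064, 0, 0, 0, -0.08, 0, 0, 0, -0.096, 0, 0, 0, -0.1, 0, 0, 0, -0.1, 0, 0, 0])

```text
time: 7.45
tcp_pos: [0.5203, 0.1111, 0.064]
ee_rot: [0.0, 0.737, 0.676, -0.001]
wrist_force: [-0.4, 0.4, 0.5]
opening: 0.0853
```

Run:
```python
from meas import *
meas('top7'); share(fromU(.179,0,.065)); print(telemetry.read_state()['wrist_force'])
```

```text
3395 z 0.10570569390469611 [array([205. ,  -1.1]), array([141.7, 151.5]), np.float64(0.2)] 
 [[134.0, 74.0], [134.0, -77.0], [276.0, -77.0], [276.0, 75.0]] [133.9467408  -76.65551729] [276.07095074  74.59284578]
share [-2.25e-01  1.00e-04 -1.70e-03] twist -0.0 unit now [66.5 -0. ] 0.0639
[-0.59493766  0.03928354 -0.03478612]
```

View pics/top7.png

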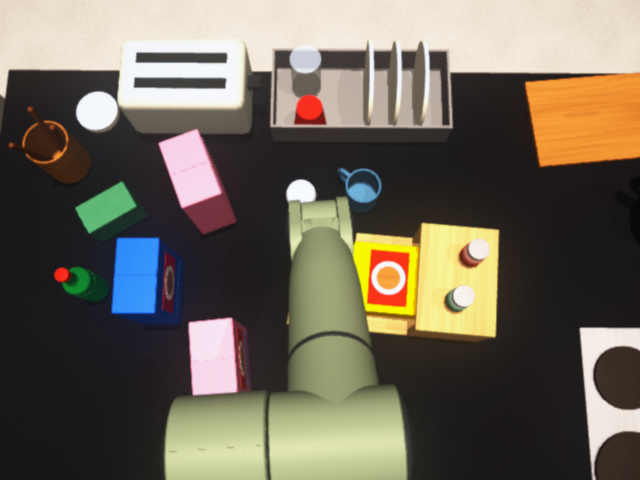

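The carton is entering the cubby straight: disc at (390,278), foot hidden under the arm. Continue, the last part in small steps.

apply_moves(steps=[-0.02, 0, 0, 0, -0.04, 0, 0, 0, -0.06, 0, 0, 0, -0.08, 0, 0, 0, -0.1, 0, 0, 0, -0.12, 0, 0, 0, -0.14, 0, 0, 0, -0.16, 0, 0, 0, -0.18, 0, 0, 0, -0.19, 0, 0, 0])

```text
time: 8.5
tcp_pos: [0.5124, 0.0165, 0.0643]
ee_rot: [0.0, 0.737, 0.676, -0.0]
wrist_force: [0.3, 2.3, -1.0]
opening: 0.0858
```

apply_moves(steps=[-0.01, 0, 0, 0, -0.016, 0, 0, 0, -0.02, 0, 0, 0])

```text
time: 8.8
tcp_pos: [0.5116, 0.0076, 0.0643]
ee_rot: [-0.0, 0.737, 0.676, 0.0]
wrist_force: [-0.4, 1.9, -1.0]
opening: 0.0857
```

apply_moves(steps=[-0.006, 0, 0, 0, -0.01, 0, 0, 0])

```text
time: 9.0
tcp_pos: [0.5112, 0.0026, 0.0643]
ee_rot: [-0.0, 0.737, 0.676, 0.0]
wrist_force: [0.5, 2.0, 0.8]
opening: 0.0852
```

Run:
```python
from meas import *
meas('top8'); share(fromU(.179,0,.065)); print(telemetry.read_state()['wrist_force'])
```

```text
return _methods._mean(a, axis=axis, dtype=dtype,
  ret = ret.dtype.type(ret / rcount)
Traceback (most recent call last):
  File "meas.py", line 8, in meas
    q=U[m]*1000; r=cv2.minAreaRect(q.astype(np.float32)); print(m.sum(),'z',np.median(W[m][:,2]),[np.round(a,1) for a in r],'\n',cv2.boxPoints(r).round().tolist(),q.min(0),q.max(0))
                                                                                                                                                                   ~~~~~^^^
ValueError: zero-size array to reduction operation minimum which has no identity
```

apply_moves(steps=[-0.004, 0, 0, 0, -0.004, 0, 0, 0])

```text
time: 9.25
tcp_pos: [0.5111, 0.0004, 0.0643]
ee_rot: [0.0, 0.737, 0.676, -0.0]
wrist_force: [0.1, 0.9, -0.3]
opening: 0.0856
```

apply_moves(steps=[-0.004, 0, 0, 0, -0.004, 0, 0, 0])

```text
time: 9.45
tcp_pos: [0.511, -0.0008, 0.0643]
ee_rot: [-0.0, 0.737, 0.676, 0.001]
wrist_force: [0.2, 4.8, -1.2]
opening: 0.0852
```

apply_moves(steps=[-0.004, 0, 0, 0, -0.004, 0, 0, 0])

```text
time: 9.65
tcp_pos: [0.511, -0.0007, 0.0644]
ee_rot: [-0.002, 0.737, 0.676, 0.002]
wrist_force: [1.5, 11.6, 0.3]
opening: 0.0853
```

The position has stalled at unit x≈179 mm and the force has risen to 11.6 N, so the carton is against the back wall. Back off, lift clear and check.

apply_moves(steps=[0.03, 0, 0, 0, 0.1, 0, 0, 0, 0.2, 0, 0, 0, 0.2, 0, -0.1, 0, 0.2, 0, -0.2, 0, 0.2, 0, -0.3, 0, 0.3, 0, -0.38, 0, 0.4, 0, -0.38, 0, 0.45, 0, -0.38, 0, 0.45, 0, -0.38, 0])

```text
time: 10.65
tcp_pos: [0.5304, 0.2247, 0.255]
ee_rot: [0.001, 0.735, 0.678, 0.001]
wrist_force: [-0.5, 0.6, -1.0]
opening: 0.0857
```

apply_moves(steps=[0, 0, 0, 0, 0, 0, 0, 0])

```text
time: 10.85
tcp_pos: [0.5297, 0.2199, 0.2538]
ee_rot: [0.0, 0.737, 0.676, -0.001]
wrist_force: [-0.2, -0.5, -0.6]
opening: 0.0858
```

Run:
```python
from meas import *
meas('top9'); share(fromU(.179,0,.065)); print(telemetry.read_state()['wrist_force'])
W=world('top',np.load('pics/top9.npy'))
for nm,(u,v) in dict(jr=(477,248),jg=(461,294),mug=(363,185),tin=(301,193)).items(): print(nm,W[v,u].round(3))
a=cv2.imread('pics/top0.png').astype(int); b=cv2.imread('pics/top9.png').astype(int)
for n,(x0,x1,y0,y1) in dict(jars=(445,495,235,315),mug=(335,385,165,215),tin=(285,318,178,210)).items(): print(n,abs(a-b)[y0:y1,x0:x1].mean())
```

```text
2467 z 0.10530043047370309 [array([233.3,  -0.5]), array([151. ,  86.6]), np.float64(89.8)] 
 [[190.0, -76.0], [276.0, -76.0], [277.0, 75.0], [190.0, 75.0]] [189.809354   -75.96940169] [276.46851333  75.13202292]
share [-4.422e-01  3.000e-04  3.783e-01] twist -0.0002 unit now [-42.4   0.1] 0.2539
[ 0.30250723 -0.04183298 -0.28565859]
jr [ 0.542 -0.195  0.244]
jg [ 0.452 -0.159  0.246]
mug [0.746 0.011 0.008]
tin [0.712 0.158 0.051]
jars 0.84825
mug 1.1146666666666667
tin 1.2269570707070707
```

View pics/top9.png

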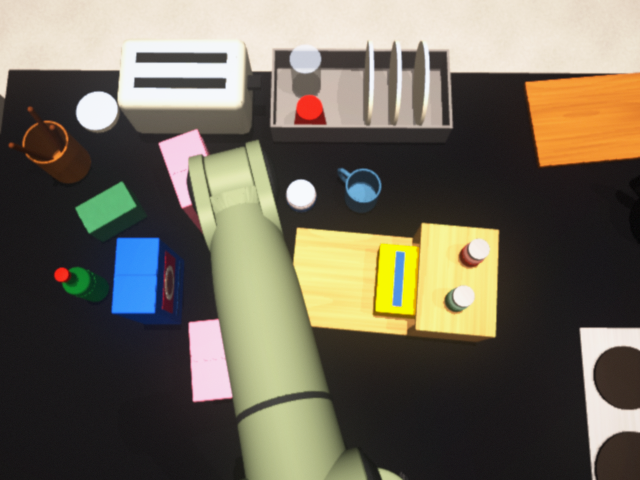

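The top view shows the carton's foot end out of the cubby at (397,280). The foot measures 190 mm from the near edge, exactly home and square. Jars, mug and tin are unchanged, and the arm is clear.

```bash
python3 -c "
from plant import ticket; print(ticket.hand_in())"
```

```text
the job is handed in; nothing more can be done
None
```

The yellow carton is lying on its back, picture side up, fully home in the cubby, and I handed the job in at about 11 s of the 51 s allowed.

I pushed its top with the open fingers until it tipped over the board edge. I then pushed its foot end along the board until it stopped against the back wall. The push force rose to about 12 N there while the tool stood still.

**Last checks after backing off:**
- **Carton:** the foot end is 190 mm from the board's near edge, which is the home position. It is square within about 0.2° and centred within about 1 mm, with its upper face at 105 mm.
- **Bystanders:** the jars, mug and tin matched the first picture, each within a few millimetres of where it started.
- **Robot:** it was touching nothing.

One measuring script failed with an error while the arm hid the carton. I finished that part of the push by force and position, and the final picture agreed.

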